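Let the coarse grinding balls out of their feeder

TASK

Press down the lever of the feeder that holds the three large grinding balls so that its lid lifts and all three roll out into the tray in front of it, then ease the lever back up so that the lid comes down fully shut without slamming. Only press the lever from above: do not grip or force it, and do not touch the lid or any ball; leave the feeder with the small balls and everything else on the bench as it is.

Things in the scene. Friction and masses are not known exactly. Their poses are not given: they have to be found in the camera images.
- coarse: Coarse feeder (the job): bolted-down metal feeder holding three LARGE white balls (36 mm) in a sloping trough (40 mm wide inside), under and just behind a small steel lid. Stands beside the like fine feeder, order random. Origin on the table in the middle, z up; its -x end faces the robot (yaw within 0.25 rad) and holds an open tray; the lever is on its +y side. 315 x 140 mm, 130 mm high, lid shut.
- coarse_lever (a joint): Coarse feeder's lever angle (rad): 0 = up, at rest; 0.54 = fully down, a hard stop. Level axle along the feeder's y at (-100, 85, 110) mm in its frame; the arm points to -x, 0.3 rad above level at rest; the pad, 100 mm out, travels 53 mm, almost straight down. Spring return: about 4 N at first to 9 N fully down, at the pad. Let go, it flies up and the lid slams.
- coarse_pad (a point): Centre of the top of the bare aluminium pad on the coarse feeder's lever: 50 mm along the lever, 42 mm wide, 8 mm thick. Moves with the lever; at rest at (-193, 85, 147) mm in the feeder frame. Open above; beside it, 14 mm off towards -y, the tray's wall, 56 mm high; the lid is over 80 mm away.
- coarse_lid (a joint): Opening of the coarse feeder's lid (rad): 0 = shut, 0.8 = fully open, with the lever fully down. The lever lifts it by a pin in a slot, 1.48 rad per rad of lever. The balls start to pass under its lip at about 0.4; held above 0.55 they all roll out in 1 to 2 s. Falling shut at over 2 rad/s counts as slamming.
- coarse_lip (a point): Middle of the upper front edge of the coarse feeder's lid: a bare steel plate 76 mm long, hinged at its uphill end, with a 44 mm lip hanging down in front that holds the balls back. Rises as the lid opens.
- coarse_tray (a point): Centre of the floor of the coarse feeder's tray, 16 mm above the table: inside 150 x 92 mm along the feeder's x and y, walls to 56 mm above the table, grey floor sloping gently to the front left; axes as the feeder's.
- fine: Fine feeder (leave alone): the same feeder with a narrower trough (28 mm inside) holding five SMALL white balls (24 mm). Same origin, axes and lever.
- fine_lid (a joint): Opening of the fine feeder's lid (rad): 0 = shut; stays shut.
- fine_pad (a point): Centre of the top of the fine feeder's lever pad (not to be pressed).
- coarse_ball0_center (a point): Centre of a large grinding ball: white porcelain, 36 mm across, 59 g or so, starting in the coarse feeder's trough.
- coarse_ball1_center (a point): Centre of a large grinding ball: white porcelain, 36 mm across, 59 g or so, starting in the coarse feeder's trough.
- coarse_ball2_center (a point): Centre of a large grinding ball: white porcelain, 36 mm across, 59 g or so, starting in the coarse feeder's trough.
- fine_ball0_center (a point): Centre of a small grinding ball: white porcelain, 24 mm across, in the fine feeder's trough; stays there.
- fine_ball1_center (a point): Centre of a small grinding ball: white porcelain, 24 mm across, in the fine feeder's trough; stays there.
- fine_ball2_center (a point): Centre of a small grinding ball: white porcelain, 24 mm across, in the fine feeder's trough; stays there.
- fine_ball3_center (a point): Centre of a small grinding ball: white porcelain, 24 mm across, in the fine feeder's trough; stays there.
- fine_ball4_center (a point): Centre of a small grinding ball: white porcelain, 24 mm across, in the fine feeder's trough; stays there.
- cup: Plaster-coloured cup, 60 mm wide, 80 mm high, standing to the right of the coarse feeder's tray; a bystander, origin under its middle.
- bowl: White bowl, 110 mm wide, 50 mm high, at the robot's right; a bystander, origin under its middle.
- jar: Glass jar, 64 mm wide, 85 mm high, at the robot's left; a bystander, origin under its middle.
- scraper: Spatula, 200 mm long, lying at the robot's left; a bystander, origin under its middle.
- brush: Brush, 180 mm long, lying at the robot's right; a bystander, origin under its middle.
- mould: Small plaster mould half, 70 x 50 x 54 mm, lying to the right of the fine feeder's tray; a bystander, origin under its middle.

How it is judged:
By the outcome, as a careful person would: the job done as asked, in the order asked, and still so for the second after the job is handed in, with the robot touching nothing.
It also fails if it takes over 43 s, if anything falls off the work surface, if the arm or the gripper's body presses on something with over 40 N, if the wrist force passes 120 N, or if a joint passes its speed limit or range.

ROBOT

A 6-joint arm with a two-finger parallel gripper is mounted at the origin on the work surface. World frame = base frame: x ahead of the robot, y to its left, z up, the work surface at z = 0. Lengths are in m, angles in rad, forces in N, time in s.
With the tool pointing down it reaches from about 0.375 to 0.9 m from the base axis. Payload 3.1 kg.
Tool frame: the origin (TCP) lies on the mounting face of the last link; the fingertips stand 182 mm ahead of it and the grasp point (between the pads) lies 164 mm ahead of it; z points along the fingers, y is the direction in which the jaws open and shut (so a half turn about z gives the same grasp; the last joint's range is limited). The gripper opens to 87 mm and grips with 3 to 60 N. Pads are 19 mm wide; open, the fingers measure 117 mm over their backs; the gripper's body (75 mm by 190 mm) begins 51 mm behind the grasp point.
Start: joints at [0.994, 0.527, 1.433, -0, 1.181, -0.178], TCP at [0.243, 0.576, 0.405] pointing down, gripper open.
Joint ranges: [-3.08, 3.08], [-0.75, 2.2], [0.22, 2.44], [-1.43, 4.57], [0, 2.65], [-2.85, 2.85]. Speed limits (rad/s): [2.79, 2.79, 3.14, 3.14, 3.14, 3.14].

INTERFACE

Orientations are given as a unit quaternion [x, y, z, w].
In Python, from rig import robot, camera, camera_model gives the robot as it stands.
- The arm moves only by the tool drive_tool, never from a script. Its argument "plan" is a list that holds one entry, the list of rows, each a list of 6 numbers: the shift along the world's x, y, z in units of 2.5 cm (1.0 is 2.5 cm), then the turn, a rotation vector about the world's x, y, z in units of 6 degrees (1.0 is 6 degrees). A call has 1 to 8 rows; each row shifts and turns the commanded pose from where the row before left it; what a row does not reach is not made up. A row lasts 1/8 s, in which the tool goes at most 62.5 mm and 10.7 degrees, less where a joint would pass 70% of its speed; a pose out of reach is approached as far as the arm can. A call with a number of a shift or a turn outside -1 to 1 is refused whole. A call with a gripper value outside its range is refused whole. "grip" is the closure, from 0 (fully open) to 1 (shut), set as the call begins (left out, the last holds). The fingers move at their own pace and stop on an object; "force" is the grip in N (left out, the last holds). Time passes only in rows, so rows that do not move let the fingers close. It gives the time, the measured TCP pose, the force and the opening at its end, in the units of the state.
- robot.get_obs(): the state, without advancing time (a new reading comes with each control period).
- camera(name): name is "scene" or "top" or "wrist"; returns the picture (480x640x3 uint8, red, green, blue); there is no depth.
- camera_model(name): a dict with "K" (3x3 intrinsics, pixels), "world_to_cam" (4x4, takes a point from world to camera coordinates); the wrist camera has in their place "tool_from_camera" (4x4, takes a point from camera to tool coordinates, whose origin is the TCP and whose axes are the flange's). Camera axes: x right, y up, looking along -z (the intrinsics and any distortion apply to the point x, -y, -z); pixel columns grow to the right and rows downward; lengths in m; the calibration is good to about 2 mm. A picture is of the moment at which its call begins: read the wrist's pose just before it. camera_model takes no time and is no camera call.
- robot.hand_in(): hands the job in, once; it reports no verdict.
The state is a dict: "time": time; "q": joint angles; "joint_velocities": joint speeds; "joint_torque": joint torques, N m; "position": TCP position; "tool_rot": TCP orientation; "ft_force": force on the tool from outside, world axes, zero at the start; "moment": the same for the moment, N m; "grip_width": finger opening in m.
Only numpy, scipy, OpenCV 4.12 (cv2) and the standard library are available. Lean on these libraries where they do the work, as an engineer would, in place of code of your own. Each camera call takes 0.05 s, during which the arm holds its last target.

## Working session

There is one attempt and no reset: what is moved stays moved. The work goes in short steps, Python scripts to look and compute and a tool call to move; the robot and the scene stay as the last step left them, time stands still between calls to the robot, and variables do not carry over. Pictures are saved under pics/ and viewed, and the job is handed in when it is done.

Besides the shell and the picture viewer there is one more tool, called after "Emit:" by a JSON object that holds its "method" and its "body". drive_tool: Moves the arm, as the interface text tells. Shifts and turns lie within -1 to 1; 1 stands for 2.5 cm of shift or 6 degrees of turn. Its arguments: {"type":"object","properties":{"plan":{"type":"array","items":{"type":"array","items":{"type":"array","items":{"type":"number","minimum":-1,"maximum":1}}}},"grip":{"type":"number"},"force":{"type":"number"}},"required":["plan"]}

```bash
mkdir -p pics; python3 - <<'E'
from rig import robot,camera,camera_model
import cv2
for n in("scene","top"):
    cv2.imwrite(f"pics/{n}0.png",camera(n)[:,:,::-1])
    print(n,camera_model(n))
o=robot.get_obs();print({k:o[k] for k in("time","position","tool_rot","ft_force","grip_width")})
E
```

```text
scene {'K': array([[441.15281555,   0.        , 315.7636294 ],
       [  0.        , 441.15281555, 234.86506375],
       [  0.        ,   0.        ,   1.        ]]), 'world_to_cam': array([[ 0.08395698,  0.99631545, -0.01751455, -0.02970928],
       [-0.77785154,  0.07651308,  0.62377298,  0.31292062],
       [ 0.62281475, -0.03874637,  0.78140931, -1.62631965],
       [ 0.        ,  0.        ,  0.        ,  1.        ]])}
top {'K': array([[505.9461548 ,   0.        , 318.71100184],
       [  0.        , 505.9461548 , 232.68564704],
       [  0.        ,   0.        ,   1.        ]]), 'world_to_cam': array([[ 0.01232279, -0.99987782,  0.0096177 , -0.02919375],
       [ 0.98316611,  0.01386926,  0.18218684, -0.49808943],
       [-0.18229797,  0.00721075,  0.98321689, -1.31038085],
       [ 0.        ,  0.        ,  0.        ,  1.        ]])}
{'time': 0.1, 'position': array([0.24247012, 0.57570644, 0.40387647]), 'tool_rot': array([ 1.98051681e-01,  9.80191105e-01, -8.92976619e-04, -3.63486259e-04]), 'ft_force': array([-0.20041976,  0.71774661, -0.36487985]), 'grip_width': 0.08709879087345601}
```

View pics/scene0.png

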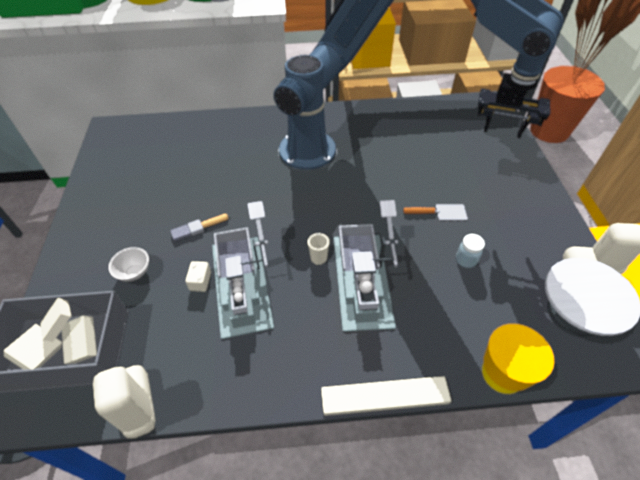

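View pics/top0.png

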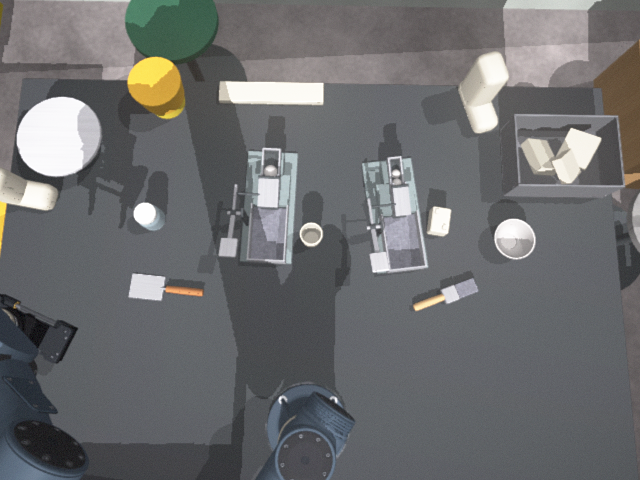

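The left feeder in the top view (lever pad near (229,247)) shows the wider trough and bigger ball, and has the cup at its right. The mould stands beside the other one. I'll enlarge both to confirm.

```bash
python3 - <<'E'
import cv2
a=cv2.imread("pics/top0.png");cv2.imwrite("pics/c1.png",cv2.resize(a[140:280,205:345],None,fx=4.2,fy=4.2,interpolation=cv2.INTER_CUBIC))
cv2.imwrite("pics/c3.png",cv2.resize(a[140:280,345:485],None,fx=4,fy=4,interpolation=cv2.INTER_CUBIC))
a=cv2.imread("pics/scene0.png");cv2.imwrite("pics/c2.png",cv2.resize(a[190:340,310:450],None,fx=4,fy=4,interpolation=cv2.INTER_CUBIC))
E
```

```text
(no output)
```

View pics/c1.png

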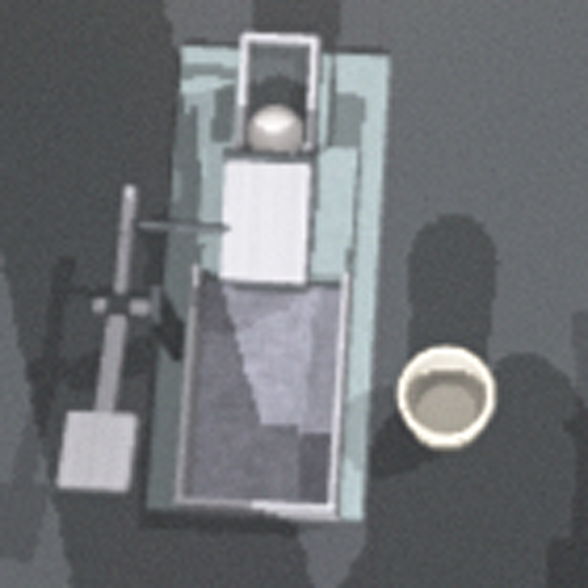

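View pics/c2.png

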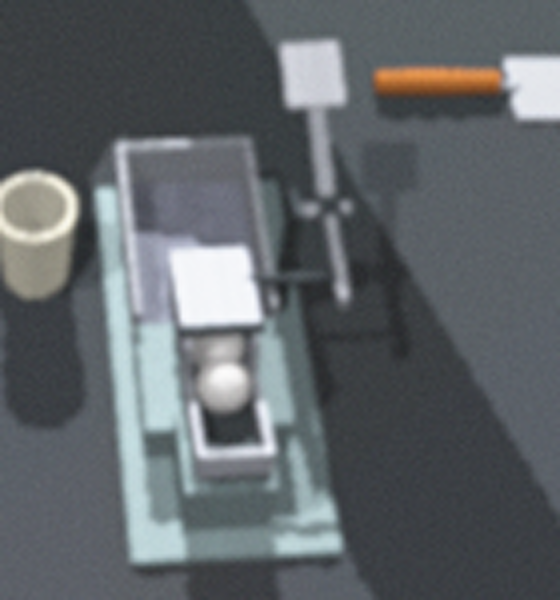

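View pics/c3.png

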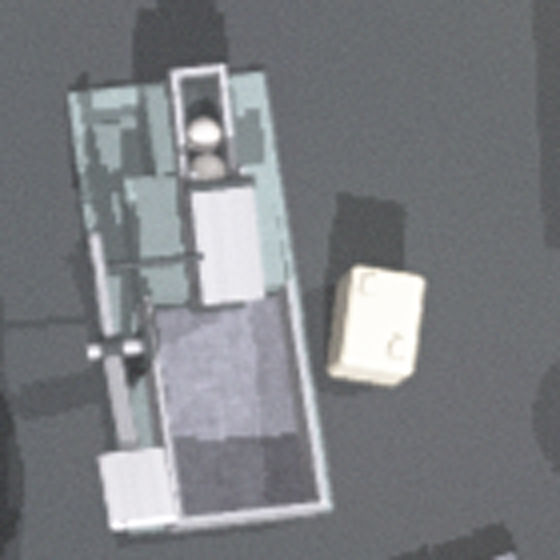

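```bash
cat > h.py <<'E'
import numpy as np
from rig import camera_model
def ray(n,uv):
    m=camera_model(n);K=m["K"];T=m["world_to_cam"];R=T[:3,:3];c=-R.T@T[:3,3]
    d=np.array([(uv[0]-K[0,2])/K[0,0],-(uv[1]-K[1,2])/K[1,1],-1]);return c,R.T@d
def atz(n,uv,z):
    c,d=ray(n,uv);return c+d*(z-c[2])/d[2]
def proj(n,p):
    m=camera_model(n);q=m["world_to_cam"]@np.r_[p,1];K=m["K"];return K[0,0]*q[0]/-q[2]+K[0,2],K[1,1]*-q[1]/-q[2]+K[1,2]
def tri(a,b):
    A=0;B=0
    for n,uv in((("top"),a),("scene",b)):
        c,d=ray(n,uv);d=d/np.linalg.norm(d);P=np.eye(3)-np.outer(d,d);A=A+P;B=B+P@c
    return np.linalg.solve(A,B)
E
python3 - <<'E'
from h import *
t=lambda x,y:(x/4.2+205,y/4.2+140)
s=lambda x,y:(x/4+310,y/4+190)
print("pad tri",tri(t(97,451),s(313,75)),"z.147",atz("top",t(97,451),.147),atz("scene",s(313,75),.147))
# tray rim corners top (z .056), outer
for p in [(180,502),(337,514),(193,268),(347,268)]: print("rim",atz("top",t(*p),.056)[:2])
for p in [(388,53),(365,520),(180,46),(148,518)]: print("base",atz("top",t(*p),.008)[:2])
for p in [(65,412),(137,412),(130,492),(57,488)]: print("padc",atz("top",t(*p),.147)[:2])
# lid rear/trough
for p in [(222,155),(312,158),(220,277),(306,286)]: print("lid",atz("top",t(*p),.125)[:2])
E
```

```text
pad tri [0.44058253 0.20133688 0.14162617] z.147 [0.43978058 0.20056886 0.147     ] [0.44530287 0.19968302 0.147     ]
rim [0.42212385 0.16297649]
rim [0.41589268 0.06451365]
rim [0.57284561 0.16037246]
rim [0.57429009 0.06197879]
base [0.73576005 0.04050948]
base [0.41819744 0.04907337]
base [0.73850526 0.18108372]
base [0.41760278 0.18966964]
padc [0.46269022 0.22037878]
padc [0.46328157 0.17814076]
padc [0.41585006 0.18025415]
padc [0.41762259 0.22289473]
lid [0.62741052 0.136222  ]
lid [0.62634224 0.08112145]
lid [0.55071454 0.1348075 ]
lid [0.54588202 0.08261855]
```

```bash
python3 - <<'E'
from h import *
t=lambda x,y:(x/4.2+205,y/4.2+140)
s=lambda x,y:(x/4+310,y/4+190)
print("axle",tri(t(121,303),s(323,206)),atz("top",t(121,303),.11))
print("leverend",tri(t(130,190),s(344,300)))
print("lidcorners",tri(t(222,155),s(260,322)),tri(t(306,286),s(170,250)),tri(t(312,158),s(180,328)),tri(t(220,277),s(248,247)))
print("base",tri(t(388,53),s(133,560)),tri(t(180,46),s(340,550)))
print("trayfront",tri(t(180,502),s(250,140)),tri(t(337,514),s(118,142)))
for p in [(133,560),(340,550)]: print(atz("scene",s(*p),.008))
print([ (tri(t(*a),s(*b))) for a,b in zip([(65,412),(137,412),(130,492),(57,488)],[(347,104),(287,110),(281,43),(341,40)])])
for z in (.1,.147): print(proj("top",(.44,.2,z)))
E
```

```text
axle [0.53603517 0.19452242 0.11395069] [0.53709747 0.19644187 0.11      ]
leverend [0.60958451 0.19431248 0.10646582]
lidcorners [0.62925582 0.13527544 0.11811038] [0.55210118 0.08532635 0.09881703] [0.62855692 0.08145946 0.11751959] [0.55647796 0.13830767 0.10121095]
base [0.73558381 0.04060372 0.00852611] [0.73935229 0.17993326 0.00493859]
trayfront [0.42272972 0.16500355 0.05262488] [0.41620956 0.06599293 0.05428645]
[0.73532949 0.04076717 0.008     ]
[0.74082444 0.17765442 0.008     ]
[array([0.46458292, 0.22200804, 0.13554483]), array([0.46530826, 0.1794447 , 0.13481265]), array([0.41556709, 0.18083746, 0.15004777]), array([0.41732473, 0.22347842, 0.15040896])]
(np.float64(231.3891718335638), np.float64(250.12912401841712))
(np.float64(228.33076716167517), np.float64(247.2959450520796))
```

The coarse feeder is the left one: its balls are larger and the cup is beside it. Both views put the pad centre at about (0.441, 0.201, 0.143), with yaw around -0.02. The pad's 42 mm width and the tray rim height come out as specified. Next I close the gripper and move above the pad.

Emit:
{"method": "drive_tool", "body": {"plan": [[[0.5,-0.93,0,0,0,0.23],[0.5,-0.93,0,0,0,0.23],[0.5,-0.93,0,0,0,0.23],[0.5,-0.93,0,0,0,0.23],[0.5,-0.93,0,0,0,0.23],[0.5,-0.93,0,0,0,0.23],[0.5,-0.93,0,0,0,0.23],[0.5,-0.93,0,0,0,0.23]]], "grip": 1, "force": 10}}

```text
time: 1.1
position: [0.3429, 0.3891, 0.4044]
tool_rot: [0.102, 0.995, -0.0, -0.0]
ft_force: [0.2, 0.0, 0.4]
grip_width: 0.0152
```

Emit:
{"method": "drive_tool", "body": {"plan": [[[0.5,-0.93,0,0,0,0.23],[0.5,-0.93,0,0,0,0.23],[0.5,-0.93,0,0,0,0.23],[0.5,-0.93,0,0,0,0.23],[0.5,-0.93,0,0,0,0.23],[0.5,-0.93,0,0,0,0.23],[0.5,-0.93,0,0,0,0.23],[0.5,-0.93,0,0,0,0.23]]]}}

```text
time: 2.1
position: [0.4428, 0.2031, 0.4045]
tool_rot: [0.006, 1.0, -0.0, -0.0]
ft_force: [0.7, -0.3, 0.3]
grip_width: 0.0004
```

Emit:
{"method": "drive_tool", "body": {"plan": [[[0,0,-0.5,0,0,0],[0,0,-0.5,0,0,0],[0,0,0,0,0,0]]]}}

```text
time: 2.48
position: [0.4416, 0.2045, 0.3781]
tool_rot: [0.006, 1.0, -0.0, -0.002]
ft_force: [0.4, -0.2, 0.3]
grip_width: 0.0004
```

```bash
python3 - <<'E'
from rig import robot,camera,camera_model
import cv2
o=robot.get_obs();print({k:o[k] for k in("time","position","tool_rot","ft_force","grip_width")})
print(camera_model("wrist"))
a=camera("wrist")[:,:,::-1];cv2.imwrite("pics/w1.png",a)
a=camera("top")[:,:,::-1];cv2.imwrite("pics/t1.png",cv2.resize(a[140:280,185:345],None,fx=4,fy=4,interpolation=cv2.INTER_CUBIC))
a=camera("scene")[:,:,::-1];cv2.imwrite("pics/s1.png",cv2.resize(a[130:330,300:450],None,fx=3,fy=3,interpolation=cv2.INTER_CUBIC))
E
```

```text
{'time': 2.475, 'position': array([0.44158162, 0.20446433, 0.37813852]), 'tool_rot': array([ 6.31914513e-03,  9.99977785e-01, -3.30032569e-04, -2.09475710e-03]), 'ft_force': array([ 0.44328918, -0.19543583,  0.33881699]), 'grip_width': 0.0004015468556360106}
{'K': array([[426.61537038,   0.        , 309.01398681],
       [  0.        , 426.61537038, 235.92917252],
       [  0.        ,   0.        ,   1.        ]]), 'tool_from_camera': array([[ 7.14872376e-04,  9.53339962e-01,  3.01898005e-01,
         8.26409125e-02],
       [ 9.99999611e-01, -5.25637000e-04, -7.08058140e-04,
         4.02466863e-04],
       [-5.16331358e-04,  3.01898394e-01, -9.53339967e-01,
         1.92160314e-02],
       [ 0.00000000e+00,  0.00000000e+00,  0.00000000e+00,
         1.00000000e+00]])}
```

View pics/w1.png

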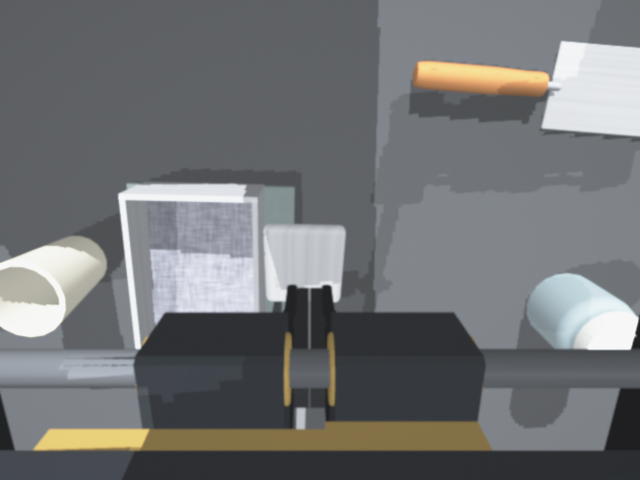

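View pics/s1.png

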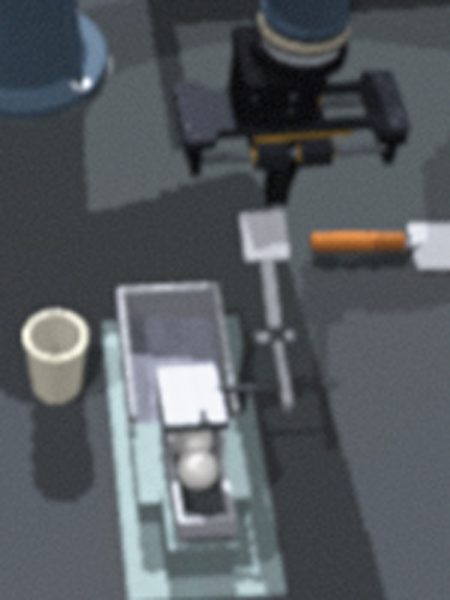

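The wrist view shows the pad centre about 3 mm towards -y of the fingers, which matches the measured y of 0.2015. I'll correct for that and descend.

Emit:
{"method": "drive_tool", "body": {"plan": [[[0,-0.12,-0.4,0,0,0],[0,0,-0.4,0,0,0],[0,0,-0.4,0,0,0],[0,0,-0.3,0,0,0],[0,0,0,0,0,0]]]}}

```text
time: 3.25
position: [0.4425, 0.2009, 0.3414]
tool_rot: [0.007, 1.0, -0.0, -0.001]
ft_force: [0.8, -0.4, -0.8]
grip_width: 0.0005
```

Emit:
{"method": "drive_tool", "body": {"plan": [[[0,0,-0.1,0,0,0],[0,0,-0.1,0,0,0],[0,0,-0.1,0,0,0],[0,0,-0.1,0,0,0],[0,0,0,0,0,0]]]}}

```text
time: 3.88
position: [0.4427, 0.201, 0.3324]
tool_rot: [0.007, 1.0, 0.0, -0.0]
ft_force: [-0.5, 0.4, 3.2]
grip_width: 0.0006
```

Emit:
{"method": "drive_tool", "body": {"plan": [[[0,0,-0.1,0,0,0],[0,0,-0.1,0,0,0],[0,0,-0.1,0,0,0],[0,0,-0.1,0,0,0],[0,0,0,0,0,0]]]}}

```text
time: 4.5
position: [0.4421, 0.201, 0.3223]
tool_rot: [0.007, 1.0, -0.0, -0.001]
ft_force: [-2.5, 0.2, 4.3]
grip_width: -0.0001
```

```bash
cat > look.py <<'E'
import sys,cv2,numpy as np
from rig import robot,camera
k=sys.argv[1]
o=robot.get_obs();print({k:o[k] for k in("time","position","ft_force")})
b=camera("scene")[:,:,::-1][160:330,300:450]
a=camera("top")[:,:,::-1][140:280,195:320]
f=lambda i:cv2.resize(i,(i.shape[1]*540//i.shape[0]*8//10,540*8//10),interpolation=cv2.INTER_CUBIC)
cv2.imwrite(f"pics/l{k}.png",np.hstack([f(a),f(b)]))
E
python3 look.py 1
```

```text
{'time': 4.5, 'position': array([0.44214126, 0.20096215, 0.32226962]), 'ft_force': array([-2.5071806 ,  0.2443232 ,  4.33332701])}
```

View pics/l1.png

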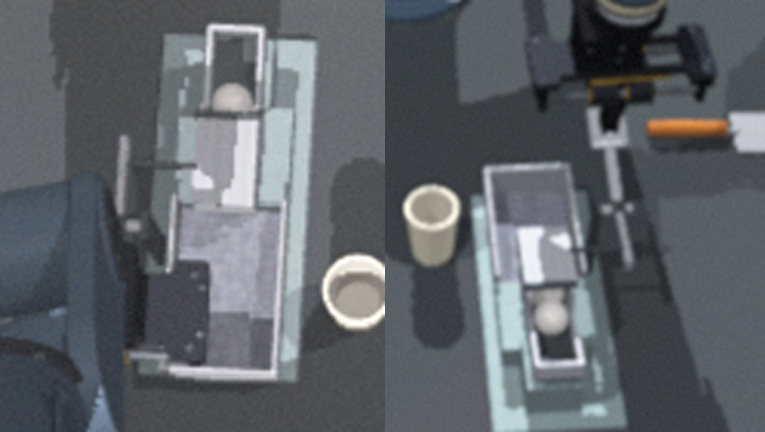

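Emit:
{"method": "drive_tool", "body": {"plan": [[[0,0,-0.18,0,0,0],[0,0,-0.18,0,0,0],[0,0,-0.18,0,0,0],[0,0,-0.18,0,0,0],[0,0,-0.18,0,0,0],[0,0,-0.18,0,0,0],[0,0,-0.18,0,0,0],[0,0,-0.18,0,0,0]]]}}

```text
time: 5.6
position: [0.4411, 0.201, 0.2862]
tool_rot: [0.007, 1.0, -0.0, -0.002]
ft_force: [-5.2, 0.9, 8.8]
grip_width: 0.0003
```

Emit:
{"method": "drive_tool", "body": {"plan": [[[0,0,0,0,0,0],[0,0,0,0,0,0],[0,0,0,0,0,0],[0,0,0,0,0,0],[0,0,0,0,0,0],[0,0,0,0,0,0],[0,0,0,0,0,0],[0,0,0,0,0,0]]]}}

```text
time: 6.6
position: [0.4411, 0.201, 0.2862]
tool_rot: [0.007, 1.0, -0.0, -0.002]
ft_force: [-3.9, 0.8, 8.5]
grip_width: 0.0007
```

```bash
python3 look.py 2
```

```text
{'time': 6.6, 'position': array([0.44112238, 0.20097915, 0.2862254 ]), 'ft_force': array([-3.88334091,  0.76890833,  8.47810635])}
```

View pics/l2.png

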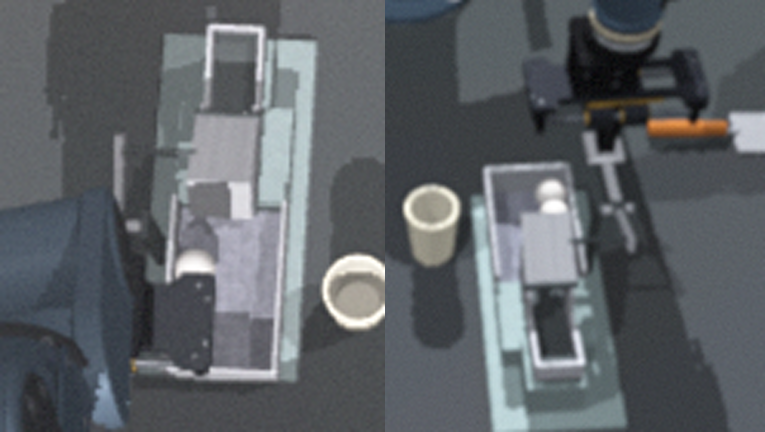

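The trough is empty and the lid is open. Two balls are visible in the tray and the third may be hidden. I'll hold a bit longer and check with the wrist camera.

Emit:
{"method": "drive_tool", "body": {"plan": [[[0,0,0,0,0,0],[0,0,0,0,0,0],[0,0,0,0,0,0],[0,0,0,0,0,0],[0,0,0,0,0,0],[0,0,0,0,0,0],[0,0,0,0,0,0],[0,0,0,0,0,0]]]}}

```text
time: 7.7
position: [0.4411, 0.201, 0.2862]
tool_rot: [0.007, 1.0, -0.0, -0.002]
ft_force: [-5.7, 0.7, 8.2]
grip_width: 0.0006
```

```bash
python3 look.py 3; python3 -c "
from rig import camera
import cv2;cv2.imwrite('pics/w3.png',camera('wrist')[:,:,::-1])"
```

```text
{'time': 7.7, 'position': array([0.44111864, 0.20097957, 0.28623175]), 'ft_force': array([-5.68523214,  0.65175498,  8.17933736])}
```

View pics/w3.png

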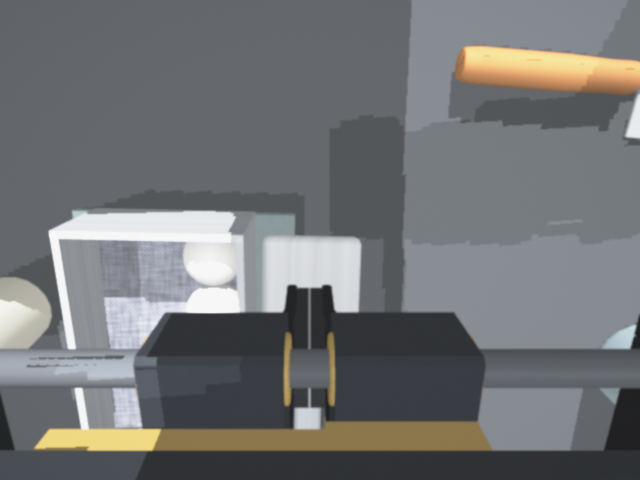

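View pics/l3.png

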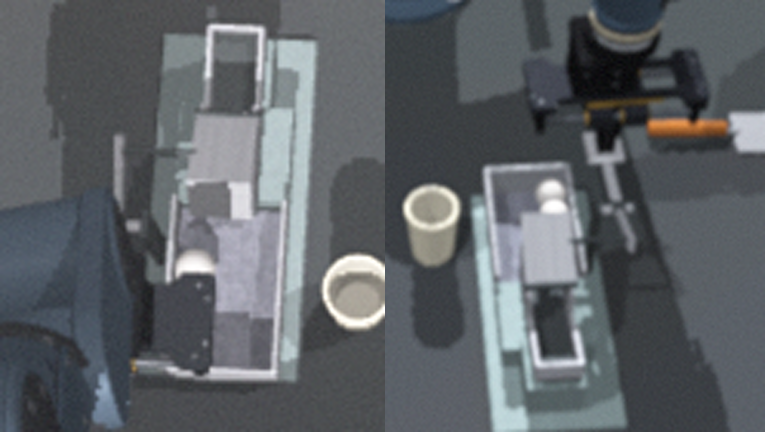

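```bash
python3 - <<'E'
from h import *
print(atz("top",(195/3.08+195,266/3.086+140),.036))
for x in(.441,.477,.513): print(proj("top",(x,.144,.036)),[ (a-300)*2.54+385 if i==0 else (a-160)*2.54 for i,a in enumerate(proj("scene",(x,.144,.036)))])
E
```

```text
[0.51580822 0.14083631 0.036     ]
(np.float64(256.1763825639181), np.float64(253.58982749190508)) [np.float64(551.6302551433776), np.float64(187.32303047430491)]
(np.float64(256.64287116289734), np.float64(240.33051454412853)) [np.float64(556.3942713594085), np.float64(211.28764200373996)]
(np.float64(257.1048822270676), np.float64(227.1984695197194)) [np.float64(561.3246327323392), np.float64(236.08902588745286)]
```

Three balls line the tray's left wall: two show in the wrist view, and the third is at x≈0.515, exactly where the third in a row should be. Now I ease the lever up slowly.

Emit:
{"method": "drive_tool", "body": {"plan": [[[0,0,0.1,0,0,0],[0,0,0.12,0,0,0],[0,0,0.12,0,0,0],[0,0,0.12,0,0,0],[0,0,0.12,0,0,0],[0,0,0.12,0,0,0],[0,0,0.12,0,0,0],[0,0,0.12,0,0,0]]]}}

```text
time: 8.85
position: [0.442, 0.201, 0.3098]
tool_rot: [0.007, 1.0, -0.0, -0.001]
ft_force: [-2.6, 0.8, 5.6]
grip_width: 0.0004
```

Emit:
{"method": "drive_tool", "body": {"plan": [[[0,0,0.12,0,0,0],[0,0,0.12,0,0,0],[0,0,0.1,0,0,0],[0,0,0.08,0,0,0],[0,0,0.08,0,0,0],[0,0,0.08,0,0,0],[0,0,0.08,0,0,0],[0,0,0.08,0,0,0]]]}}

```text
time: 9.85
position: [0.4432, 0.2011, 0.3285]
tool_rot: [0.007, 1.0, 0.0, 0.001]
ft_force: [3.7, -0.2, 2.6]
grip_width: 0.0003
```

Emit:
{"method": "drive_tool", "body": {"plan": [[[0,0,0.06,0,0,0],[0,0,0.06,0,0,0],[0,0,0.06,0,0,0],[0,0,0.06,0,0,0],[0,0,0.06,0,0,0],[0,0,0.06,0,0,0],[0,0,0.06,0,0,0],[0,0,0.06,0,0,0]]]}}

```text
time: 10.85
position: [0.4425, 0.2009, 0.3403]
tool_rot: [0.007, 1.0, -0.0, -0.0]
ft_force: [0.7, -0.3, 0.8]
grip_width: 0.0004
```

Contact is released. I'll move up and away, then check.

Emit:
{"method": "drive_tool", "body": {"plan": [[[0,0,0.5,0,0,0],[0,0,0.8,0,0,0],[0,0,0.8,0,0,0],[-0.3,0.9,0.5,0,0,0],[-0.3,0.9,0,0,0,0],[-0.3,0.9,0,0,0,0],[-0.3,0.9,0,0,0,0],[-0.3,0.9,0,0,0,0]]]}}

```text
time: 11.85
position: [0.4048, 0.3142, 0.4062]
tool_rot: [0.007, 1.0, 0.0, 0.0]
ft_force: [0.1, 0.3, 0.3]
grip_width: 0.0005
```

Emit:
{"method": "drive_tool", "body": {"plan": [[[-0.3,0.9,0,0,0,0],[-0.3,0.9,0,0,0,0],[-0.3,0.9,0,0,0,0],[-0.3,0.9,0,0,0,0],[0,0,0,0,0,0],[0,0,0,0,0,0]]]}}

```text
time: 12.6
position: [0.3751, 0.4031, 0.4056]
tool_rot: [0.007, 1.0, -0.0, 0.0]
ft_force: [-0.4, 0.6, 0.2]
grip_width: 0.0002
```

```bash
python3 look.py 4; python3 - <<'E'
from rig import camera
import cv2
a=camera("top")[:,:,::-1];cv2.imwrite("pics/t4.png",a)
E
```

```text
{'time': 12.6, 'position': array([0.3751276 , 0.40305283, 0.4056178 ]), 'ft_force': array([-0.38611363,  0.55935899,  0.16507294])}
```

View pics/l4.png

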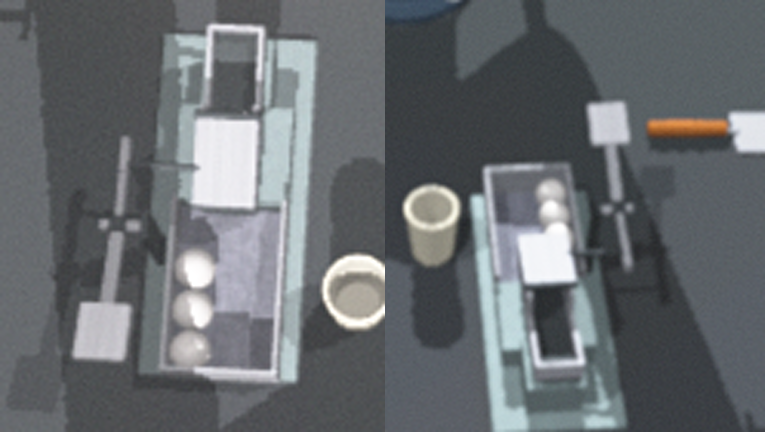

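View pics/t4.png

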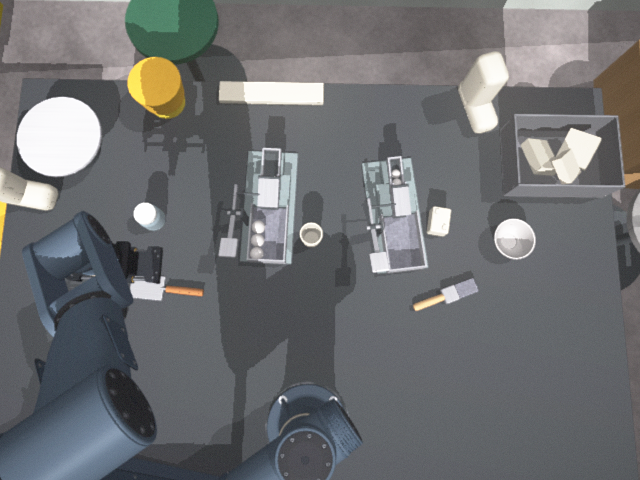

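All three balls are in the tray at top-view pixels (258,227), (257,240) and (256,253). The lever pad is back at (229,247), the lid looks as it did before, and nothing else has moved.

```bash
python3 -c "
from rig import robot
print(robot.hand_in())"
```

```text
the job is handed in; nothing more can be done
None
```

I pressed the coarse feeder's lever (the left-hand feeder) down about 46 mm with the closed fingertips and held it for about 2 s. Then I eased it up over about 3 s until contact ended, and moved the arm clear before handing in at about 13 s of the 43 s allowed.

- **Balls:** the last pictures show all three large balls in the tray along its left wall, and the trough is empty.
- **Lever and lid:** the lever pad is back at its starting pixel position and the lid looks as it did at the start. I judged the lid shut from the images, as there is no lid-angle reading. At the slow speed I used, the lid's closing rate stayed well under the 2 rad/s slamming limit by my estimate.
- **Everything else:** the fine feeder and the bystander objects look unmoved.
- **Force:** readings stayed at or below about 11 N.
- **Disagreement:** the two cameras differed by about 5 mm on the pad's position at its nominal height, and the combined position gave a good contact.

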